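# Stack the loaded dish tray on the isolated bottom tray

### The arm

A 6-joint arm with a two-finger parallel gripper is mounted at the origin on a cart in front of the work surface, level with it; the furniture and walls round the work are solid. World frame = base frame: x ahead of the robot, y to its left, z up, the work surface at z = 0. Lengths are in m, angles in degrees, forces in N, time in s.
With the tool pointing down it reaches from about 0.325 to 0.875 m from the base axis. Payload 4.4 kg.
Tool frame: the origin (TCP) lies midway between the tips of the shut fingers; the grasp point (between the pads) lies 19 mm behind it; x points along the fingers, y is the direction in which the jaws open and shut, and the axes are right-handed (so a half turn about x gives the same grasp; the last joint's range is limited). The gripper opens to 85 mm and grips with 20 to 120 N. Pads are 22 mm wide; open, the fingers measure 114 mm over their backs; the gripper's body (76 mm by 85 mm) begins 54 mm behind the grasp point. The pads swing forward as they close: fully open they stand 13 mm farther back than shut.
Start: joints at [-80.357, 11.837, 88.321, -0, 79.842, -8.623], TCP at [0.18, -0.546, 0.231] pointing down, gripper open.
Joint ranges: [-156.59, 156.59], [-49.26, 127.26], [12.9, 141.05], [-63.56, 243.56], [4.71, 150.69], [-161.64, 161.64]. Speed limits (degrees/s): [159.86, 159.86, 180, 180, 180, 180].

### API

Orientations are given as [roll, pitch, yaw] about the fixed x, y, z axes, in that order (R = Rz(yaw) Ry(pitch) Rx(roll)).
In Python, from rig import * gives the robot as it stands.
- The arm moves only by the tool drive_tool, never from a script. Its argument "moves" is a list of rows, each an object with "translation": the shift along the tool's x, y, z in m, a list of three; "delta_rot": the turn, a rotation vector about the tool's x, y, z in rad, a list of three. A call has exactly 5 rows; each row is the pose to reach, as a shift and turn from the pose commanded when the call began, along the tool's axes at that moment; what a row does not reach only later rows make up. A row lasts 1/10 s, in which the tool goes at most 50 mm and 8.59 degrees, less where a joint would pass 70% of its speed; a pose out of reach is approached as far as the arm can. A call with a gripper value outside its range is refused whole. "claw" is the opening, from 0 (shut) to 1 (fully open), set as the call begins (left out, the last holds). The fingers move at their own pace and stop on an object; "grip_force" is the grip in N (left out, the last holds). Time passes only in rows, so rows that repeat a pose let the fingers close, or fill a call up. It gives the time, the measured TCP pose, the force and the opening at its end, in the units of the state.
- observe(): the state, without advancing time (a new reading comes with each control period).
- grab_frame(name): name is "scene" or "top"; returns the picture (420x560x3 uint8, red, green, blue); there is no depth.
- camera_model(name): a dict with "fov_y" (degrees; the focal length in pixels is half the picture's height over the tangent of half this angle, whatever the lens; pixels are square), "cx", "cy" (the principal point, pixels), "rvec" (rotation vector, rad) and "tvec" (3), from world to camera coordinates, as OpenCV has them. Camera axes: x right, y down, z forward; pixel columns grow to the right and rows downward; lengths in m; the calibration is good to about 2 mm. A picture is of the moment at which its call begins. camera_model takes no time and is no camera call.
- sign_off(): hands the job in, once; it reports no verdict.
Trained networks look in the newest picture that a camera, given by its name, has taken for a name from the list of things; names that differ only in an ending like _2 or _b are one class to them, and where a whole thing is asked for, a point or a joint stands for the part that bears it (a point fixed in the world has none). Each returns a list of dicts, best first, with "p" (0 to 1); they miss things now and then, are a little off and sometimes report something else, mostly with a low value. They report only what shows in the picture. A call takes as long as a camera call.
- boxes_of(camera, label): "xyz" ([x, y, z] in m, in the coordinates of the camera as it stood for that picture, good to about 4 mm: the middle of the surface that is visible of it).
- regions_of(camera, label): "pixels" (420x560 bool, what is visible of it).
- tip_of(camera, label): "xyz" ([x, y, z] in m, in the coordinates of the camera as it stood for that picture, good to about 4 mm: a listed point, or the origin of a listed thing).
The state is a dict: "clock": time; "joints": joint angles; "qvel": joint speeds; "joint_efforts": joint torques, N m; "tcp_pos": TCP position; "tcp_rot": TCP orientation; "contact_force": force on the tool from outside, world axes, zero at the start; "ft_torque": the same for the moment, N m; "finger_gap": finger opening in m.
Only numpy, scipy, OpenCV 4.12 (cv2) and the standard library are available. Lean on these libraries where they do the work, as an engineer would, in place of code of your own. Each camera call takes 0.05 s, during which the arm holds its last target.

### The job

Pick up the grey dish tray by its blue handle, with both culture dishes in it, and stack it on the green bottom tray so that its four corner lugs drop into the four sockets and it lies flat and fully home. The bottom tray floats on soft rubber isolators: feel for the sockets with a light touch, never press it down hard, keep the dish tray level and keep hold of it until it is fully down; then let go. Leave the bottle and the objective case where they stand.

Things in the scene. Friction and masses are not known exactly. Their poses are not given: they have to be found in the camera images.
- tray_grip (a point): Centre of the blue grip bar of the loose grey dish tray, 55 mm above its lug tips, 46 mm above its flat underside. Bar: 12 mm thick in x, 64 mm long in y, 16 mm tall, its underside 19 mm above the dish tops; pinch it with fingers closing along the tray's x. Axes: x along the tray's length, y along the bar, z up. Either way round fits.
- stand_top (a point): Point over the centre of the fixed foot plate, 46 mm above the worktop: the height of the unloaded bottom tray's flat top. x runs along the foot, roughly away from the robot, y left, z up. The bottom tray is parallel to it but its centre lies anywhere up to 9 mm off in x and in y (slotted holes), unmeasured. With lugs on the flat top tray_grip is 55 mm above that top; home, 46 mm.
- press (a joint): How far the bottom tray is pressed down on its isolators, m, 0 unloaded, positive down, 1.2 N/mm (the loaded dish tray alone: 2 to 4 mm); must stay below 13 mm (16 N). Sideways it yields 1.5 N/mm, up to 9 mm, and springs back; lugs pressed hard on it or on a fence drag it along.
- dish_near_mid (a point): Centre of a lidded clear culture dish, 58 mm diameter, 15 mm tall, loose in the tray's well at x = -42 mm; its underside is 13 mm above the lug tips.
- dish_far_mid (a point): The same kind of dish, loose in the tray's well at x = +42 mm.
- media_mid (a point): Centre of the loose white bottle with a blue cap, 48 mm diameter, 105 mm tall; leave it alone.
- objective_mid (a point): Centre of the loose objective case, white with a black screw top, 36 mm diameter, 54 mm tall; leave it alone.
- dish_tray: The dish tray, 150 (x) x 100 (y) mm, 0.28 to 0.43 kg with 2 dishes; origin midway between the lug tips, which stand on the worktop at the start. Four round blue lugs under it, diameter 12 mm, 9 mm long, tips bevelled to 10 mm, at x = +-70, y = +-45 mm.
- stand: Dark steel foot plate 180 (x) x 130 (y) mm, origin on the worktop. Over it, on isolators, the green bottom tray, 190 x 140 mm; in its flat top four square sockets, 15 mm wide, 12 mm deep, at x = +-70, y = +-45 mm from its own centre (lug play 1.5 mm each side). The flat top runs on 17.5 mm beyond the near (-x) and right (-y) sockets.
- fence_corner (a point): Nominal corner where the two blue fences (8 mm tall, on the flat top, along its far +x and left +y sides) meet, at the height of the flat top; unmeasured offset as told at stand_top. Fence inner faces stand 0.7 mm inside the outer walls of the sockets there, 76.8 and 51.8 mm from the bottom tray's centre: lugs slid against both fences are over their sockets.

How it is judged:
By the outcome, as a careful person would: the job done as asked, in the order asked, and still so for the second after the job is handed in, with the robot touching nothing.
It also fails if it takes over 54 s, if anything falls off the work surface, if the arm or the gripper's body presses on something with over 40 N, if the wrist force passes 120 N, or if a joint passes its speed limit or range.

## Working session

There is one attempt and no reset: what is moved stays moved. The work goes in short steps, Python scripts to look and compute and a tool call to move; the robot and the scene stay as the last step left them, time stands still between calls to the robot, and variables do not carry over. Pictures are saved under pics/ and viewed, and the job is handed in when it is done.

Besides the shell and the picture viewer there is one more tool, called after "Call:" as name(argument=value, ...) on one line, values as JSON. drive_tool: Moves the arm, as the interface text tells. Its arguments: {"type":"object","properties":{"moves":{"type":"array","items":{"type":"object","properties":{"translation":{"type":"array","items":{"type":"number"}},"delta_rot":{"type":"array","items":{"type":"number"}}}}},"claw":{"type":"number"},"grip_force":{"type":"number"}},"required":["moves"]}

```bash
mkdir -p pics; cat > h.py <<'E'
from rig import *
import numpy as np, cv2
from scipy.spatial.transform import Rotation as R
def cam(n):
    m=camera_model(n); f=210/np.tan(np.radians(m['fov_y']/2))
    K=np.array([[f,0,m['cx']],[0,f,m['cy']],[0,0,1.]])
    return K,cv2.Rodrigues(np.array(m['rvec'],float))[0],np.array(m['tvec'],float)
def c2w(n,p):
    K,Rm,t=cam(n); return Rm.T@(np.array(p)-t)
def proj(n,P):
    K,Rm,t=cam(n); q=(Rm@np.atleast_2d(P).T).T+t; q=q@K.T; return q[:,:2]/q[:,2:]
def unproj(n,uv,z):
    K,Rm,t=cam(n); uv=np.atleast_2d(uv); d=np.c_[uv,np.ones(len(uv))]@np.linalg.inv(K).T@Rm; c=-Rm.T@t
    return c+d*((z-c[2])/d[:,2])[:,None]
def shot(n,f):
    im=np.array(grab_frame(n)); cv2.imwrite('pics/'+f,im[:,:,::-1]); return im
E
python3 - <<'E'
from h import *
for n in ('scene','top'):
    shot(n,n+'0.png'); print(n,camera_model(n))
for n in ('scene','top'):
    for l in ('tray_grip','stand_top','fence_corner','dish_tray','stand','media_mid','objective_mid','dish_near_mid','dish_far_mid'):
        print(n,l,[(round(d['p'],2),c2w(n,d['xyz']).round(4)) for d in tip_of(n,l)[:2]])
print(observe())
E
```

```text
scene {'fov_y': 54.54416679698434, 'cx': 281.3522085189771, 'cy': 209.19054607945023, 'rvec': array([ 2.1855744 ,  0.33219485, -0.15393511]), 'tvec': array([-0.52258229, -0.0071169 ,  0.9963413 ])}
top {'fov_y': 52.56882580443156, 'cx': 275.70292658362007, 'cy': 214.05764381393166, 'rvec': array([ 2.0904185 , -2.13847263,  0.18694543]), 'tvec': array([0.07879347, 0.54653211, 0.9595864 ])}
scene tray_grip [(0.56, array([0.4734, 0.3312, 0.0566]))]
scene stand_top []
scene fence_corner []
scene dish_tray [(0.89, array([ 0.4752,  0.3296, -0.0033]))]
scene stand [(0.66, array([ 0.4935, -0.2351,  0.0268]))]
scene media_mid [(0.9, array([0.6588, 0.2509, 0.0526]))]
scene objective_mid [(0.86, array([ 0.4929, -0.2369,  0.028 ]))]
scene dish_near_mid [(0.61, array([0.4366, 0.3212, 0.0197]))]
scene dish_far_mid [(0.59, array([0.5155, 0.334 , 0.0189]))]
top tray_grip [(0.75, array([0.4753, 0.333 , 0.0573]))]
top stand_top []
top fence_corner []
top dish_tray [(0.58, array([0.475 , 0.3275, 0.0006]))]
top stand []
top media_mid [(0.63, array([0.6645, 0.2495, 0.054 ]))]
top objective_mid [(0.58, ar
[... 156 characters left out ...]
.65, array([0.5152, 0.3368, 0.0219]))]
{'clock': 1.0, 'joints': array([-8.03545778e+01,  1.18367836e+01,  8.83200802e+01,  7.26421678e-04,
        7.98417318e+01, -8.62414826e+00]), 'qvel': array([ 0.01921059,  0.06565538, -0.04034749,  0.0753081 , -0.02545081,
       -0.00325444]), 'joint_efforts': array([ 1.53078790e-04, -3.83062398e+01, -2.91980839e+01, -2.70891351e-04,
        6.86170042e-04,  1.72246320e-05]), 'tcp_pos': array([ 0.18024039, -0.5460357 ,  0.23129819]), 'tcp_rot': array([108.35915825,  89.99842409, -53.37139938]), 'contact_force': array([ 0.16687421, -0.18010443, -0.44815108]), 'ft_torque': array([-0.01623856, -0.02599706, -0.00458783]), 'finger_gap': 0.08545881786347598}
```

View pics/scene0.png

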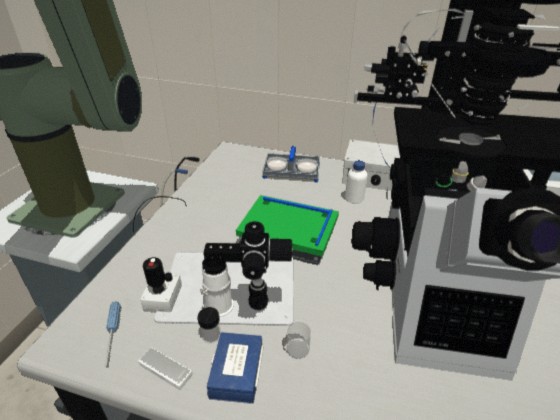

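View pics/top0.png

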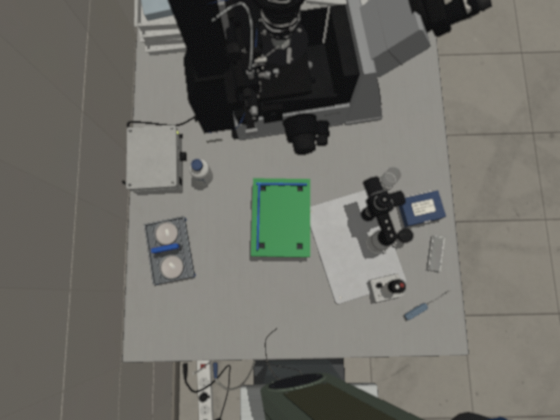

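```bash
python3 - <<'E'
from h import *
im=cv2.imread('pics/top0.png')
cv2.imwrite('pics/a.png',cv2.resize(im[165:270,240:325],None,fx=7,fy=5.7*1.0 if 0 else 5.5,interpolation=cv2.INTER_CUBIC))
cv2.imwrite('pics/b.png',cv2.resize(im[205:295,135:205],None,fx=6,fy=6,interpolation=cv2.INTER_CUBIC))
hsv=cv2.cvtColor(im,cv2.COLOR_BGR2HSV)
sub=np.zeros(im.shape[:2],bool); sub[165:270,240:325]=1
g=im[:,:,1].astype(float)
# socket centroids
m=((hsv[:,:,2]<70)&sub).astype(np.uint8)
n,l,s,c=cv2.connectedComponentsWithStats(m)
for i in range(1,n):
    if s[i,4]>8: print('dark',s[i],c[i].round(2),unproj('top',c[i],0.046).round(4))
gm=((hsv[:,:,0]>45)&(hsv[:,:,0]<75)&(hsv[:,:,1]>120)&sub)
ys,xs=np.nonzero(gm); print('green rect',cv2.minAreaRect(np.c_[xs,ys].astype(np.float32)))
sub[:]=0; sub[205:295,135:205]=1
b=((hsv[:,:,0]>105)&(hsv[:,:,0]<130)&(hsv[:,:,1]>150)&sub)
ys,xs=np.nonzero(b); r=cv2.minAreaRect(np.c_[xs,ys].astype(np.float32)); print('bar',len(xs),r, unproj('top',r[0],0.063).round(4),unproj('top',cv2.boxPoints(r),0.063).round(4))
E
```

```text
dark [261 186   5   4  17] [262.65 187.41] [[0.6162 0.0968 0.046 ]]
dark [298 186   5   4  17] [299.65 187.41] [[0.6139 0.007  0.046 ]]
dark [260 243   4   5  17] [261.41 244.88] [[0.4761 0.1018 0.046 ]]
dark [298 244   4   4  15] [299.4 245.6] [[0.4723 0.0121 0.046 ]]
green rect ((280.0, 217.5), (75.0, 56.0), 90.0)
bar 106 ((164.5, 248.00001525878906), (4.121678829193115, 25.706260681152344), 77.47119140625) [[0.472  0.3272 0.063 ]] [[0.4708 0.3576 0.063 ]
 [0.4826 0.2991 0.063 ]
 [0.4731 0.2968 0.063 ]
 [0.4614 0.3552 0.063 ]]
```

```bash
ls pics
```

```text
a.png
b.png
scene0.png
top0.png
```

View pics/a.png

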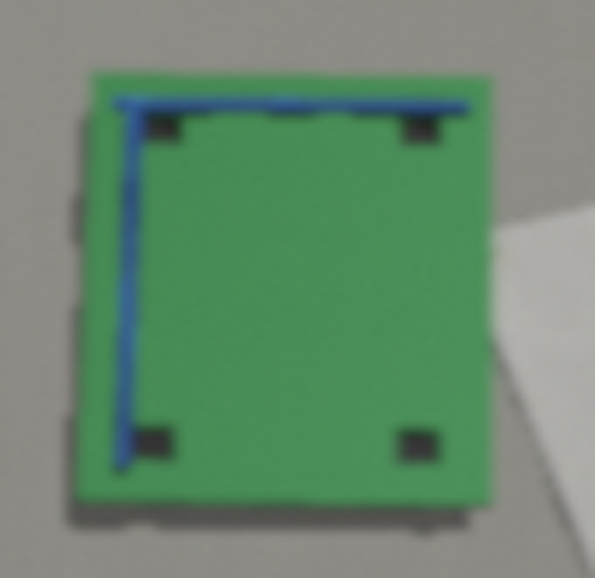

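View pics/b.png

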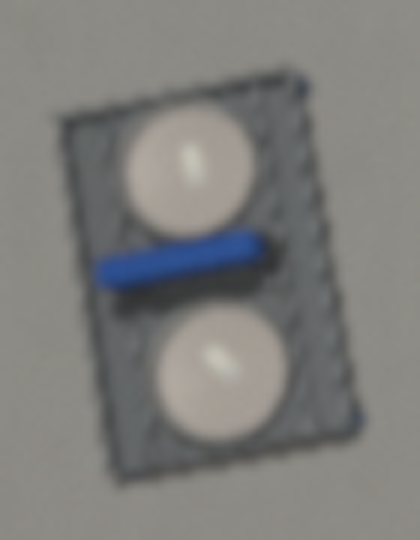

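```bash
cat > fit.py <<'E'
from h import *
from scipy.optimize import least_squares
def fitstand(fn,name='top',z=0.046,x0=(0.5446,0.0544,-2.),win=None):
    im=cv2.imread(fn).astype(np.float32)
    # soft greenness; render model of green top with socket holes & fence by supersampling
    S=5
    def model(p):
        x,y,a=p[:3]; a=np.radians(a); Rm=np.array([[np.cos(a),-np.sin(a),0],[np.sin(a),np.cos(a),0],[0,0,1]])
        def P(q,zz): q=np.array(q,float); return proj(name,(Rm@np.c_[q,np.full(len(q),0)].T).T+[x,y,zz])
        def fill(img,pts,v): cv2.fillPoly(img,[np.round(((pts+0.5)*S-0.5)*16).astype(np.int32)],v,shift=4)
        g=np.zeros((420*S,560*S),np.float32)
        rect=lambda cx,cy,w,h:[[cx-w/2,cy-h/2],[cx+w/2,cy-h/2],[cx+w/2,cy+h/2],[cx-w/2,cy+h/2]]
        fill(g,P(rect(0,0,.19,.14),z),1)
        return g,fill,P,rect
    return im,model
def softcent(im,c,r=5):
    v=im[:,:,1].astype(float); x,y=np.round(c).astype(int)
    w=v[y-r:y+r+1,x-r:x+r+1]; w=np.clip(np.percentile(w,75)-w-12,0,None)
    yy,xx=np.mgrid[y-r:y+r+1,x-r:x+r+1]; return np.array([(w*xx).sum(),(w*yy).sum()])/w.sum()
def edgepts(img,a,b,n,half=4):
    # subpixel edge points along segment a-b (pixel), gradient peak of img along the normal
    a=np.array(a,float);b=np.array(b,float);d=(b-a)/np.linalg.norm(b-a);nn=np.array([-d[1],d[0]])
    s=np.arange(-half,half+.01,.25);out=[]
    for t in np.linspace(.08,.92,n):
        p=a+(b-a)*t; q=(p+s[:,None]*nn).astype(np.float32)
        v=cv2.remap(img,q[:,0],q[:,1],cv2.INTER_LINEAR); g=np.abs(np.gradient(v)); g=np.where(g>0.35*g.max(),g,0)
        out.append(p+nn*(g*s).sum()/g.sum())
    return np.array(out)
def rectfit(img,name,z,corners_px,half=4,n=25):
    ls=[]
    for i in range(4):
        e=edgepts(img,corners_px[i],corners_px[(i+1)%4],n,half); w=unproj(name,e,z)[:,:2].astype(np.float32)
        vx,vy,x,y=cv2.fitLine(w,cv2.DIST_HUBER,0,.0005,.0001).ravel(); ls.append((vx,vy,x,y))
    cs=[]
    for i in range(4):
        a,b=ls[i-1],ls[i]; M=np.array([[a[0],-b[0]],[a[1],-b[1]]]); t=np.linalg.solve(M,[b[2]-a[2],b[3]-a[3]]); cs.append([a[2]+a[0]*t[0],a[3]+a[1]*t[0]])
    return np.array(cs),[np.degrees(np.arctan2(l[1],l[0])) for l in ls]
E
python3 - <<'E'
from fit import *
im=cv2.imread('pics/top0.png')
c=[softcent(im,p,4) for p in ([262.65,187.9],[299.65,187.9],[261.41,244.88],[299.4,245.6])]
c4=softcent(im,[299.4,245.6],5);print(np.round(c,2),c4)
w=unproj('top',c,0.046);print(w.round(4)); 
gg=im.astype(np.float32); gr=gg[:,:,1]-gg[:,:,2]
cs,an=rectfit(gr,'top',0.046,[(253,178.5),(310,179),(310,257),(251.5,256.5)])
print('tray',cs.round(4),cs.mean(0),np.round(an,2),np.linalg.norm(np.diff(cs,axis=0),axis=1))
v=cv2.cvtColor(im,cv2.COLOR_BGR2GRAY).astype(np.float32)
P=lambda x,y:(135+x/6-.5+.08,205+y/6-.5)
for z in (0.02,0.03):
  cs,an=rectfit(v,'top',z,[P(63,118),P(297,75),P(357,435),P(118,483)],3)
  print('dt',z,cs.round(4),cs.mean(0),np.round(an,2),np.linalg.norm(np.diff(cs,axis=0),axis=1))
E
```

```text
[[262.42 186.81]
 [299.76 186.68]
 [260.4  244.95]
 [299.28 245.61]] [299.25648279 245.6096181 ]
[[0.6177 0.0973 0.046 ]
 [0.6157 0.0067 0.046 ]
 [0.476  0.1042 0.046 ]
 [0.4723 0.0124 0.046 ]]Traceback (most recent call last):
  File "<stdin>", line 7, in <module>
  File "fit.py", line 32, in rectfit
    e=edgepts(img,corners_px[i],corners_px[(i+1)%4],n,half); w=unproj(name,e,z)[:,:2].astype(np.float32)
  File "fit.py", line 26, in edgepts
    v=cv2.remap(img,q[:,0],q[:,1],cv2.INTER_LINEAR); g=np.abs(np.gradient(v)); g=np.where(g>0.35*g.max(),g,0)
                                                              ~~~~~~~~~~~^^^
    raise ValueError(
        "Shape of array too small to calculate a numerical gradient, "
        "at least (edge_order + 1) elements are required.")
ValueError: Shape of array too small to calculate a numerical gradient, at least (edge_order + 1) elements are required.
```

```bash
sed -i 's/INTER_LINEAR); g=/INTER_LINEAR).ravel(); g=/' fit.py
python3 - <<'E'
from fit import *
im=cv2.imread('pics/top0.png')
gg=im.astype(np.float32); gr=gg[:,:,1]-gg[:,:,2]
cs,an=rectfit(gr,'top',0.046,[(253,178.5),(310,179),(310,257),(251.5,256.5)])
print('tray',cs.round(4),cs.mean(0),np.round(an,2),np.linalg.norm(np.diff(cs,axis=0),axis=1))
v=cv2.cvtColor(im,cv2.COLOR_BGR2GRAY).astype(np.float32)
P=lambda x,y:(135+x/6-.5+.08,205+y/6-.5)
for z in (0.02,0.03):
  cs,an=rectfit(v,'top',z,[P(63,118),P(297,75),P(357,435),P(118,483)],3)
  print('dt',z,cs.round(4),cs.mean(0),np.round(an,2),np.linalg.norm(np.diff(cs,axis=0),axis=1))
o=observe();print(R.from_euler('xyz',o['tcp_rot'],degrees=True).as_matrix().round(4))
E
```

```text
tray [[ 0.6392  0.121 ]
 [ 0.6336 -0.0178]
 [ 0.4453 -0.0112]
 [ 0.4506  0.1268]] [0.5421889  0.05469802] [87.68 -2.01 87.8  -1.74] [0.13893488 0.18841788 0.13807164]
dt 0.02 [[0.536  0.391 ]
 [0.5544 0.2908]
 [0.405  0.2629]
 [0.386  0.3632]] [0.47036642 0.32700366] [-79.57  10.58 -79.25  10.51] [0.10186218 0.15198278 0.10204075]
dt 0.03 [[0.5342 0.3877]
 [0.5525 0.2885]
 [0.4046 0.2609]
 [0.3857 0.3602]] [0.4692516  0.32434326] [-79.57  10.58 -79.25  10.51] [0.10087024 0.15050292 0.10104721]
[[ 0.      0.3135 -0.9496]
 [-0.     -0.9496 -0.3135]
 [-1.      0.     -0.    ]]
```

```bash
cat > plan.py <<'E'
import sys,json,numpy as np
# usage: plan.py x y z yaw [x y z yaw ...]  : 5 rows total spread linearly through waypoints; or 'r' reset to measured
def load():
    try: return np.array(json.load(open('cmd.json')))
    except: return np.array([0.18,-0.546,0.231,-71.734])
def plan(wps,save=True):
    c=load(); rows=[]; p=np.radians(c[3]); cs,sn=np.cos(p),np.sin(p)
    prev=c
    wps=np.atleast_2d(wps)
    if len(wps)==1: wps=[c+(wps[0]-c)*k/5 for k in range(1,6)]
    for w in wps:
        d=np.array(w)-c; t=[-d[2],d[0]*cs+d[1]*sn,d[0]*sn-d[1]*cs]; t=np.round(t,4); r=round(-np.radians(d[3]),3)
        rows.append({"translation":[float(x)+0. for x in t],"delta_rot":[r,0,0]})
        e=np.array(w)-prev
        if np.linalg.norm(e[:3])>.0501 or abs(e[3])>8.58: print('!! row too far',np.linalg.norm(e[:3]),e[3])
        prev=np.array(w)
    t=np.array(rows[-1]["translation"]); 
    f=[c[0]+t[1]*cs+t[2]*sn,c[1]+t[1]*sn-t[2]*cs,c[2]-t[0],c[3]-np.degrees(rows[-1]["delta_rot"][0])]
    if save: json.dump(f,open('cmd.json','w'))
    print(json.dumps(rows)); print('end',np.round(f,4))
    return f
if __name__=='__main__':
    plan(np.array([float(a) for a in sys.argv[1:]]).reshape(-1,4))
E
python3 - <<'E'
from plan import *
# path polyline
way=[np.array([.18,-.546,.231,-71.734]),np.array([.26,-.40,.30,0]),np.array([.42,-.10,.30,0]),np.array([.473,.329,.13,10.5])]
pts=[];step=.0495
L=[0]
for a,b in zip(way,way[1:]): L.append(L[-1]+np.linalg.norm((b-a)[:3]))
n=int(np.ceil(L[-1]/step/5)*5);print(n,L)
W=np.array(way)
for k in range(1,n+1):
    s=L[-1]*k/n; p=[np.interp(s,L,W[:,i]) for i in range(3)]+[min(10.5,-71.734+8.4*k)]
    pts.append(p)
for i in range(0,n,5): plan(pts[i:i+5])
E
```

```text
20 [0, np.float64(0.18021376196062278), np.float64(0.5202137619606229), np.float64(0.9847027284603665)]
[{"translation": [-0.0189, -0.031, -0.0333], "delta_rot": [-0.147, 0, 0]}, {"translation": [-0.0377, -0.0621, -0.0665], "delta_rot": [-0.293, 0, 0]}, {"translation": [-0.0566, -0.0931, -0.0998], "delta_rot": [-0.44, 0, 0]}, {"translation": [-0.069, -0.1251, -0.1338], "delta_rot": [-0.586, 0, 0]}, {"translation": [-0.069, -0.1591, -0.1694], "delta_rot": [-0.733, 0, 0]}]
end [  0.291   -0.3418   0.3    -29.7362]
[{"translation": [0.0, -0.0014, -0.0493], "delta_rot": [-0.147, 0, 0]}, {"translation": [0.0, -0.0028, -0.0985], "delta_rot": [-0.293, 0, 0]}, {"translation": [0.0, -0.0043, -0.1477], "delta_rot": [-0.44, 0, 0]}, {"translation": [0.0, -0.0057, -0.1969], "delta_rot": [-0.586, 0, 0]}, {"translation": [0.0, -0.0071, -0.2461], "delta_rot": [-0.702, 0, 0]}]
end [ 0.4069 -0.1246  0.3    10.4854]
[{"translation": [0.0078, 0.0233, -0.0408], "delta_rot": [-0.0, 0, 0]}, {"translation": [0.0258, 0.0371, -0.0845], "delta_rot": [-0.0, 0, 0]}, {"translation": [0.0439, 0.0509, -0.1282], "delta_rot": [-0.0, 0, 0]}, {"translation": [0.0619, 0.0647, -0.1719], "delta_rot": [-0.0, 0, 0]}, {"translation": [0.0799, 0.0785, -0.2155], "delta_rot": [-0.0, 0, 0]}]
end [ 0.4449  0.1016  0.2201 10.4854]
[{"translation": [0.018, 0.0138, -0.0437], "delta_rot": [-0.0, 0, 0]}, {"translation": [0.036, 0.0276, -0.0874], "delta_rot": [-0.0, 0, 0]}, {"translation": [0.0541, 0.0414, -0.1311], "delta_rot": [-0.0, 0, 0]}, {"translation": [0.0721, 0.0552, -0.1748], "delta_rot": [-0.0, 0, 0]}, {"translation": [0.0901, 0.069, -0.2185], "delta_rot": [-0.0, 0, 0]}]
end [ 0.473   0.329   0.13   10.4854]
```

Call:
drive_tool(moves=[{"translation": [-0.0189, -0.031, -0.0333], "delta_rot": [-0.147, 0, 0]}, {"translation": [-0.0377, -0.0621, -0.0665], "delta_rot": [-0.293, 0, 0]}, {"translation": [-0.0566, -0.0931, -0.0998], "delta_rot": [-0.44, 0, 0]}, {"translation": [-0.069, -0.1251, -0.1338], "delta_rot": [-0.586, 0, 0]}, {"translation": [-0.069, -0.1591, -0.1694], "delta_rot": [-0.733, 0, 0]}], claw=1)

```text
clock: 1.5
tcp_pos: [0.2924, -0.3416, 0.3029]
tcp_rot: [61.3, 89.7, -58.2]
contact_force: [0.7, -1.2, -0.2]
finger_gap: 0.0856
```

Call:
drive_tool(moves=[{"translation": [0.0, -0.0014, -0.0493], "delta_rot": [-0.147, 0, 0]}, {"translation": [0.0, -0.0028, -0.0985], "delta_rot": [-0.293, 0, 0]}, {"translation": [0.0, -0.0043, -0.1477], "delta_rot": [-0.44, 0, 0]}, {"translation": [0.0, -0.0057, -0.1969], "delta_rot": [-0.586, 0, 0]}, {"translation": [0.0, -0.0071, -0.2461], "delta_rot": [-0.702, 0, 0]}])

```text
clock: 2.0
tcp_pos: [0.4077, -0.1228, 0.3007]
tcp_rot: [49.9, 89.9, -29.3]
contact_force: [1.5, -0.2, -0.0]
finger_gap: 0.0852
```

Call:
drive_tool(moves=[{"translation": [0.0078, 0.0233, -0.0408], "delta_rot": [0, 0, 0]}, {"translation": [0.0258, 0.0371, -0.0845], "delta_rot": [0, 0, 0]}, {"translation": [0.0439, 0.0509, -0.1282], "delta_rot": [0, 0, 0]}, {"translation": [0.0619, 0.0647, -0.1719], "delta_rot": [0, 0, 0]}, {"translation": [0.0799, 0.0785, -0.2155], "delta_rot": [0, 0, 0]}])

```text
clock: 2.5
tcp_pos: [0.4451, 0.1035, 0.2201]
tcp_rot: [77.8, 89.9, -1.7]
contact_force: [1.1, 0.1, -0.4]
finger_gap: 0.0852
```

Call:
drive_tool(moves=[{"translation": [0.018, 0.0138, -0.0437], "delta_rot": [0, 0, 0]}, {"translation": [0.036, 0.0276, -0.0874], "delta_rot": [0, 0, 0]}, {"translation": [0.0541, 0.0414, -0.1311], "delta_rot": [0, 0, 0]}, {"translation": [0.0721, 0.0552, -0.1748], "delta_rot": [0, 0, 0]}, {"translation": [0.0901, 0.069, -0.2185], "delta_rot": [0, 0, 0]}])

```text
clock: 3.0
tcp_pos: [0.4732, 0.331, 0.1297]
tcp_rot: [85.9, 90.0, 6.4]
contact_force: [0.6, -0.1, 0.5]
finger_gap: 0.0855
```

```bash
python3 - <<'E'
from h import *
a=shot('scene','s1.png'); b=shot('top','t1.png')
print(tip_of('scene','tray_grip')[:1]and c2w('scene',tip_of('scene','tray_grip')[0]['xyz']))
cv2.imwrite('pics/c.png',np.vstack([cv2.resize(a[90:210,240:400],None,fx=4,fy=4)[:,:,::-1]]))
o=observe();print(o['clock'],o['tcp_pos'],R.from_euler('xyz',o['tcp_rot'],degrees=True).as_matrix().round(4))
E
python3 plan.py .473 .329 .038 10.486
```

```text
[0.47305129 0.33408679 0.05671394]
3.2 [0.47236289 0.3294564  0.12909937] [[-0.002   0.9829  0.1843]
 [-0.0015  0.1843 -0.9829]
 [-1.     -0.0023  0.0011]]
[{"translation": [0.0184, 0.0, 0.0], "delta_rot": [-0.0, 0, 0]}, {"translation": [0.0368, 0.0, 0.0], "delta_rot": [-0.0, 0, 0]}, {"translation": [0.0552, 0.0, 0.0], "delta_rot": [-0.0, 0, 0]}, {"translation": [0.0736, 0.0, 0.0], "delta_rot": [-0.0, 0, 0]}, {"translation": [0.092, 0.0, 0.0], "delta_rot": [-0.0, 0, 0]}]
end [ 0.473   0.329   0.038  10.4854]
```

View pics/c.png

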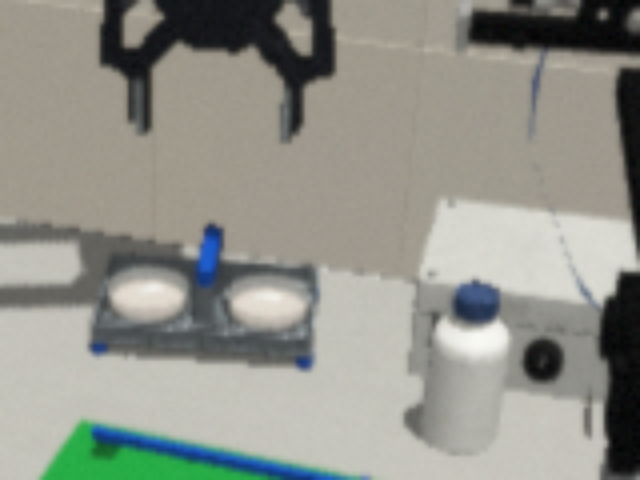

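Call:
drive_tool(moves=[{"translation": [0.0184, 0.0, 0.0], "delta_rot": [0, 0, 0]}, {"translation": [0.0368, 0.0, 0.0], "delta_rot": [0, 0, 0]}, {"translation": [0.0552, 0.0, 0.0], "delta_rot": [0, 0, 0]}, {"translation": [0.0736, 0.0, 0.0], "delta_rot": [0, 0, 0]}, {"translation": [0.092, 0.0, 0.0], "delta_rot": [0, 0, 0]}], claw=0.6, grip_force=40)

```text
clock: 3.7
tcp_pos: [0.4743, 0.3276, 0.0392]
tcp_rot: [96.5, 89.9, 16.9]
contact_force: [0.7, -0.0, -0.8]
finger_gap: 0.0511
```

Call:
drive_tool(moves=[{"translation": [0, 0, 0], "delta_rot": [0, 0, 0]}, {"translation": [0, 0, 0], "delta_rot": [0, 0, 0]}, {"translation": [0, 0, 0], "delta_rot": [0, 0, 0]}, {"translation": [0, 0, 0], "delta_rot": [0, 0, 0]}, {"translation": [0, 0, 0], "delta_rot": [0, 0, 0]}], claw=0)

```text
clock: 4.2
tcp_pos: [0.4745, 0.329, 0.0401]
tcp_rot: [84.8, 89.8, 5.3]
contact_force: [0.2, -2.6, 6.1]
finger_gap: 0.0113
```

Call:
drive_tool(moves=[{"translation": [0, 0, 0], "delta_rot": [0, 0, 0]}, {"translation": [0, 0, 0], "delta_rot": [0, 0, 0]}, {"translation": [0, 0, 0], "delta_rot": [0, 0, 0]}, {"translation": [0, 0, 0], "delta_rot": [0, 0, 0]}, {"translation": [0, 0, 0], "delta_rot": [0, 0, 0]}])

```text
clock: 4.7
tcp_pos: [0.4744, 0.3289, 0.0401]
tcp_rot: [80.0, 89.9, 0.5]
contact_force: [-0.2, -3.4, 6.7]
finger_gap: 0.0108
```

```bash
python3 - <<'E'
from h import *
a=shot('scene','s2.png'); b=shot('top','t2.png')
cv2.imwrite('pics/c2.png',cv2.resize(a[90:210,240:400],None,fx=4,fy=4)[:,:,::-1])
o=observe();print(o)
E
```

```text
{'clock': 4.8, 'joints': array([ 2.61845475e+01,  2.48996612e+01,  9.63006307e+01, -7.61734239e-02,
        5.86666492e+01,  1.57205502e+01]), 'qvel': array([ 0.07582485, -0.00451074, -0.00622642, -0.02847129,  0.12419569,
       -0.01448424]), 'joint_efforts': array([ 1.34454209e+00, -3.87526846e+01, -2.21521407e+01,  6.30474687e-01,
       -6.35488909e-01, -2.47482659e-02]), 'tcp_pos': array([0.47442945, 0.32894713, 0.04010922]), 'tcp_rot': array([79.62680288, 89.85186499,  0.13033608]), 'contact_force': array([-0.96639966, -3.1293462 ,  6.97179247]), 'ft_torque': array([-0.4645073 ,  0.1461375 , -0.00772755]), 'finger_gap': 0.0109863755756385}
```

View pics/c2.png

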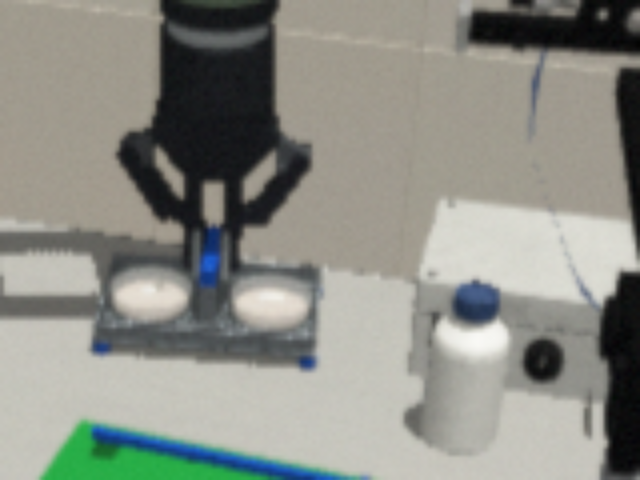

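```bash
python3 plan.py .473 .329 .068 10.486;python3 plan.py .473 .329 .158 10.486
```

```text
[{"translation": [-0.006, 0.0, 0.0], "delta_rot": [-0.0, 0, 0]}, {"translation": [-0.012, 0.0, 0.0], "delta_rot": [-0.0, 0, 0]}, {"translation": [-0.018, 0.0, 0.0], "delta_rot": [-0.0, 0, 0]}, {"translation": [-0.024, 0.0, 0.0], "delta_rot": [-0.0, 0, 0]}, {"translation": [-0.03, 0.0, 0.0], "delta_rot": [-0.0, 0, 0]}]
end [ 0.473   0.329   0.068  10.4854]
[{"translation": [-0.018, 0.0, 0.0], "delta_rot": [-0.0, 0, 0]}, {"translation": [-0.036, 0.0, 0.0], "delta_rot": [-0.0, 0, 0]}, {"translation": [-0.054, 0.0, 0.0], "delta_rot": [-0.0, 0, 0]}, {"translation": [-0.072, 0.0, 0.0], "delta_rot": [-0.0, 0, 0]}, {"translation": [-0.09, 0.0, 0.0], "delta_rot": [-0.0, 0, 0]}]
end [ 0.473   0.329   0.158  10.4854]
```

Call:
drive_tool(moves=[{"translation": [-0.006, 0, 0], "delta_rot": [0, 0, 0]}, {"translation": [-0.012, 0, 0], "delta_rot": [0, 0, 0]}, {"translation": [-0.018, 0, 0], "delta_rot": [0, 0, 0]}, {"translation": [-0.024, 0, 0], "delta_rot": [0, 0, 0]}, {"translation": [-0.03, 0, 0], "delta_rot": [0, 0, 0]}])

```text
clock: 5.3
tcp_pos: [0.4731, 0.329, 0.0687]
tcp_rot: [-133.4, 90.0, 147.1]
contact_force: [0.1, 0.0, -2.5]
finger_gap: 0.0113
```

Call:
drive_tool(moves=[{"translation": [-0.018, 0, 0], "delta_rot": [0, 0, 0]}, {"translation": [-0.036, 0, 0], "delta_rot": [0, 0, 0]}, {"translation": [-0.054, 0, 0], "delta_rot": [0, 0, 0]}, {"translation": [-0.072, 0, 0], "delta_rot": [0, 0, 0]}, {"translation": [-0.09, 0, 0], "delta_rot": [0, 0, 0]}])

```text
clock: 5.8
tcp_pos: [0.4729, 0.3289, 0.1592]
tcp_rot: [-95.4, 90.0, -174.9]
contact_force: [0.3, 0.2, -3.0]
finger_gap: 0.0111
```

```bash
python3 - <<'E'
from h import *
a=shot('scene','s3.png'); b=shot('top','t3.png')
cv2.imwrite('pics/c3.png',cv2.resize(a[60:180,240:400],None,fx=4,fy=4)[:,:,::-1])
for n in ('scene','top'):
  for l in ('tray_grip','dish_tray'):print(n,l,[(d['p'],c2w(n,d['xyz']).round(4)) for d in tip_of(n,l)[:1]])
o=observe();print(o)
E
```

```text
scene tray_grip [(0.81, array([0.4723, 0.3308, 0.1738]))]
scene dish_tray [(0.86, array([0.4742, 0.3285, 0.1171]))]
top tray_grip [(0.93, array([0.4797, 0.3355, 0.1804]))]
top dish_tray [(0.91, array([0.4721, 0.3306, 0.1245]))]
{'clock': 6.1, 'joints': array([2.62067241e+01, 1.59840764e+01, 9.24442634e+01, 2.43499231e-03,
       7.17211888e+01, 1.57182654e+01]), 'qvel': array([-0.05641149,  0.45981153,  0.31075273,  0.17991721,  0.07079297,
       -0.24832198]), 'joint_efforts': array([-4.27672639e-03, -4.19023025e+01, -2.91855687e+01,  1.82598549e-03,
       -3.31196061e-02,  1.07315618e-04]), 'tcp_pos': array([0.47217102, 0.32849597, 0.15690274]), 'tcp_rot': array([ -75.16685011,   89.85045358, -154.67915811]), 'contact_force': array([-0.07317024, -0.71376845, -2.35544407]), 'ft_torque': array([-0.0254285 , -0.03181656, -0.01716291]), 'finger_gap': 0.011360078752083082}
```

View pics/c3.png

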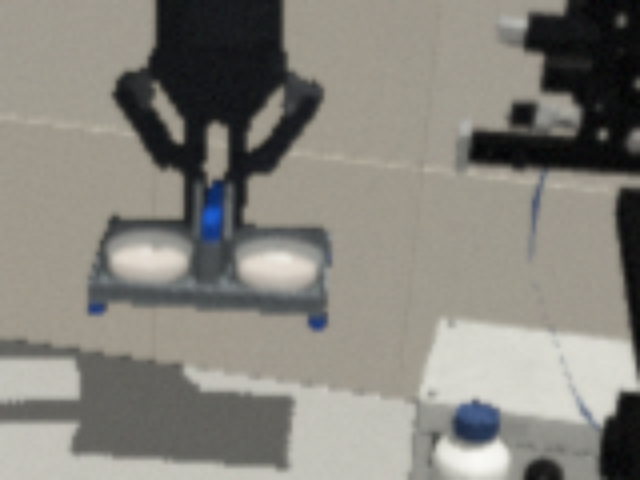

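```bash
python3 - <<'E'
from plan import *
a=np.array([.473,.329,.158,10.486]); b=np.array([.5378,.0497,.140,-2.0])
n=15; s=(1-np.cos(np.pi*np.arange(1,n+1)/n))/2
p=[a+(b-a)*k for k in s]
for i in range(0,n,5): plan(p[i:i+5])
plan([.5378,.0497,.11,-2.0])
E
```

```text
[{"translation": [0.0002, 0.0002, 0.0031], "delta_rot": [0.002, 0, 0]}, {"translation": [0.0008, 0.0006, 0.0124], "delta_rot": [0.009, 0, 0]}, {"translation": [0.0017, 0.0013, 0.0273], "delta_rot": [0.021, 0, 0]}, {"translation": [0.003, 0.0022, 0.0474], "delta_rot": [0.036, 0, 0]}, {"translation": [0.0045, 0.0033, 0.0716], "delta_rot": [0.054, 0, 0]}]
end [0.4892 0.2592 0.1535 7.3915]
[{"translation": [0.0017, 0.0027, 0.0273], "delta_rot": [0.021, 0, 0]}, {"translation": [0.0036, 0.0056, 0.0564], "delta_rot": [0.044, 0, 0]}, {"translation": [0.0054, 0.0085, 0.0862], "delta_rot": [0.066, 0, 0]}, {"translation": [0.0073, 0.0114, 0.1154], "delta_rot": [0.089, 0, 0]}, {"translation": [0.009, 0.0141, 0.1427], "delta_rot": [0.109, 0, 0]}]
end [0.5216 0.1195 0.1445 1.1462]
[{"translation": [0.0015, 0.005, 0.0237], "delta_rot": [0.019, 0, 0]}, {"translation": [0.0028, 0.0092, 0.0433], "delta_rot": [0.034, 0, 0]}, {"translation": [0.0037, 0.0123, 0.058], "delta_rot": [0.045, 0, 0]}, {"translation": [0.0043, 0.0142, 0.067], "delta_rot": [0.053, 0, 0]}, {"translation": [0.0045, 0.0148, 0.0701], "delta_rot": [0.055, 0, 0]}]
end [ 0.5378  0.0497  0.14   -2.005 ]
[{"translation": [0.006, 0.0, 0.0], "delta_rot": [-0.0, 0, 0]}, {"translation": [0.012, 0.0, 0.0], "delta_rot": [-0.0, 0, 0]}, {"translation": [0.018, 0.0, 0.0], "delta_rot": [-0.0, 0, 0]}, {"translation": [0.024, 0.0, 0.0], "delta_rot": [-0.0, 0, 0]}, {"translation": [0.03, 0.0, 0.0], "delta_rot": [-0.0, 0, 0]}]
end [ 0.5378  0.0497  0.11   -2.005 ]
```

Call:
drive_tool(moves=[{"translation": [0.0002, 0.0002, 0.0031], "delta_rot": [0.002, 0, 0]}, {"translation": [0.0008, 0.0006, 0.0124], "delta_rot": [0.009, 0, 0]}, {"translation": [0.0017, 0.0013, 0.0273], "delta_rot": [0.021, 0, 0]}, {"translation": [0.003, 0.0022, 0.0474], "delta_rot": [0.036, 0, 0]}, {"translation": [0.0045, 0.0033, 0.0716], "delta_rot": [0.054, 0, 0]}])

```text
clock: 6.6
tcp_pos: [0.4895, 0.2577, 0.1534]
tcp_rot: [-45.1, 90.0, -127.8]
contact_force: [0.4, 0.8, -2.3]
finger_gap: 0.0111
```

Call:
drive_tool(moves=[{"translation": [0.0017, 0.0027, 0.0273], "delta_rot": [0.021, 0, 0]}, {"translation": [0.0036, 0.0056, 0.0564], "delta_rot": [0.044, 0, 0]}, {"translation": [0.0054, 0.0085, 0.0862], "delta_rot": [0.066, 0, 0]}, {"translation": [0.0073, 0.0114, 0.1154], "delta_rot": [0.089, 0, 0]}, {"translation": [0.009, 0.0141, 0.1427], "delta_rot": [0.109, 0, 0]}])

```text
clock: 7.1
tcp_pos: [0.5217, 0.1168, 0.1445]
tcp_rot: [-30.6, 90.0, -119.6]
contact_force: [-0.5, 1.1, -3.1]
finger_gap: 0.0111
```

Call:
drive_tool(moves=[{"translation": [0.0015, 0.005, 0.0237], "delta_rot": [0.019, 0, 0]}, {"translation": [0.0028, 0.0092, 0.0433], "delta_rot": [0.034, 0, 0]}, {"translation": [0.0037, 0.0123, 0.058], "delta_rot": [0.045, 0, 0]}, {"translation": [0.0043, 0.0142, 0.067], "delta_rot": [0.053, 0, 0]}, {"translation": [0.0045, 0.0148, 0.0701], "delta_rot": [0.055, 0, 0]}])

```text
clock: 7.6
tcp_pos: [0.538, 0.0486, 0.1401]
tcp_rot: [-93.4, 90.0, 174.5]
contact_force: [-1.2, 0.3, -2.5]
finger_gap: 0.0112
```

Call:
drive_tool(moves=[{"translation": [0.006, 0, 0], "delta_rot": [0, 0, 0]}, {"translation": [0.012, 0, 0], "delta_rot": [0, 0, 0]}, {"translation": [0.018, 0, 0], "delta_rot": [0, 0, 0]}, {"translation": [0.024, 0, 0], "delta_rot": [0, 0, 0]}, {"translation": [0.03, 0, 0], "delta_rot": [0, 0, 0]}])

```text
clock: 8.1
tcp_pos: [0.5377, 0.0502, 0.1095]
tcp_rot: [-98.6, 90.0, 169.5]
contact_force: [-0.5, -0.8, -2.2]
finger_gap: 0.0114
```

```bash
python3 - <<'E'
from h import *
a=shot('scene','s4.png'); b=shot('top','t4.png')
cv2.imwrite('pics/c4.png',cv2.resize(a[120:270,220:360],None,fx=5,fy=4)[:,:,::-1])
cv2.imwrite('pics/d4.png',cv2.resize(b[160:270,235:325],None,fx=6,fy=5)[:,:,::-1])
for n in ('scene','top'):
  for l in ('tray_grip','dish_tray'):print(n,l,[(d['p'],c2w(n,d['xyz']).round(4)) for d in tip_of(n,l)[:1]])
o=observe();print(o);print(R.from_euler('xyz',o['tcp_rot'],degrees=True).as_matrix().round(4))
E
```

```text
scene tray_grip [(0.8, array([0.5384, 0.0513, 0.1251]))]
scene dish_tray [(0.71, array([0.5396, 0.0507, 0.066 ]))]
top tray_grip [(0.81, array([0.5377, 0.0541, 0.1238]))]
top dish_tray [(0.74, array([0.5331, 0.0501, 0.0677]))]
{'clock': 8.4, 'joints': array([-3.90419797e+00,  1.52301523e+01,  9.95908138e+01,  1.58434371e-03,
        6.51381973e+01, -1.90260735e+00]), 'qvel': array([-0.06646886, -0.21379671, -0.05752801, -0.10074886,  0.00098949,
       -0.10384032]), 'joint_efforts': array([ 3.83517507e-02, -3.83754051e+01, -2.64024961e+01,  3.47965281e-03,
        1.58587424e-02, -9.71976488e-05]), 'tcp_pos': array([0.53833077, 0.04966912, 0.11058813]), 'tcp_rot': array([90.11413083, 89.95913814, -1.88812538]), 'contact_force': array([ 0.32373183,  0.44738936, -2.41405832]), 'ft_torque': array([ 0.00044911, -0.01516239,  0.00694445]), 'finger_gap': 0.011418272380292704}
[[ 7.000e-04  9.994e-01 -3.490e-02]
 [-0.000e+00 -3.490e-02 -9.994e-01]
 [-1.000e+00  7.000e-04 -0.000e+00]]
```

View pics/c4.png

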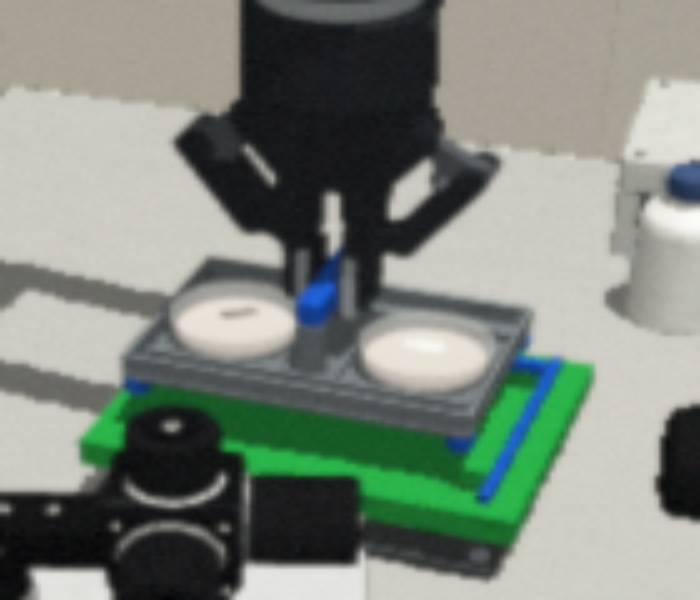

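View pics/d4.png

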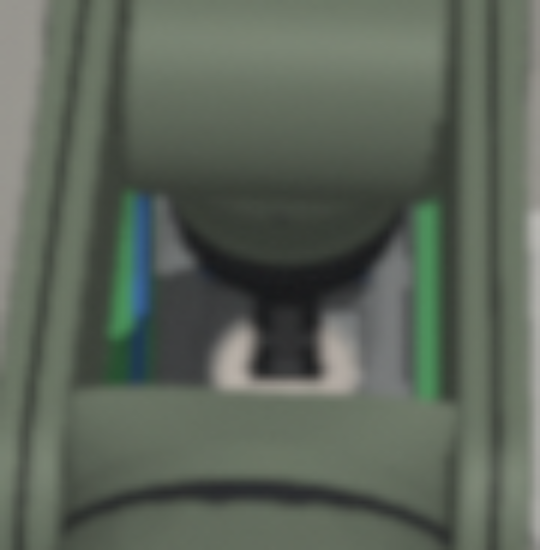

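```bash
python3 plan.py .537 .0475 .090 -2.005; python3 plan.py .537 .0475 .085 -2.005
```

```text
[{"translation": [0.004, -0.0001, 0.0004], "delta_rot": [-0.0, 0, 0]}, {"translation": [0.008, -0.0003, 0.0009], "delta_rot": [-0.0, 0, 0]}, {"translation": [0.012, -0.0004, 0.0013], "delta_rot": [-0.0, 0, 0]}, {"translation": [0.016, -0.0006, 0.0018], "delta_rot": [-0.0, 0, 0]}, {"translation": [0.02, -0.0007, 0.0022], "delta_rot": [-0.0, 0, 0]}]
end [ 0.537   0.0475  0.09   -2.005 ]
[{"translation": [0.001, 0.0, 0.0], "delta_rot": [-0.0, 0, 0]}, {"translation": [0.002, 0.0, 0.0], "delta_rot": [-0.0, 0, 0]}, {"translation": [0.003, 0.0, 0.0], "delta_rot": [-0.0, 0, 0]}, {"translation": [0.004, 0.0, 0.0], "delta_rot": [-0.0, 0, 0]}, {"translation": [0.005, 0.0, 0.0], "delta_rot": [-0.0, 0, 0]}]
end [ 0.537   0.0475  0.085  -2.005 ]
```

Call:
drive_tool(moves=[{"translation": [0.004, 0, 0.0004], "delta_rot": [0, 0, 0]}, {"translation": [0.008, -0.0003, 0.0009], "delta_rot": [0, 0, 0]}, {"translation": [0.012, -0.0004, 0.0014], "delta_rot": [0, 0, 0]}, {"translation": [0.016, -0.0006, 0.0018], "delta_rot": [0, 0, 0]}, {"translation": [0.02, -0.0007, 0.0022], "delta_rot": [0, 0, 0]}])

```text
clock: 8.9
tcp_pos: [0.537, 0.0474, 0.0898]
tcp_rot: [-94.7, 90.0, 173.3]
contact_force: [-0.0, 0.5, -3.6]
finger_gap: 0.0109
```

Call:
drive_tool(moves=[{"translation": [0.001, 0, 0], "delta_rot": [0, 0, 0]}, {"translation": [0.002, 0, 0], "delta_rot": [0, 0, 0]}, {"translation": [0.003, 0, 0], "delta_rot": [0, 0, 0]}, {"translation": [0.004, 0, 0], "delta_rot": [0, 0, 0]}, {"translation": [0.005, 0, 0], "delta_rot": [0, 0, 0]}])

```text
clock: 9.4
tcp_pos: [0.5374, 0.0475, 0.0854]
tcp_rot: [87.8, 90.0, -4.2]
contact_force: [1.3, -1.1, -1.6]
finger_gap: 0.0108
```

```bash
cat > o.py <<'E'
from h import *
# repeated reads w/out time may be the same; print
o=observe();M=R.from_euler('xyz',o['tcp_rot'],degrees=True).as_matrix()
a=np.radians(-2.0);c,s=np.cos(a),np.sin(a);f=o['contact_force']
print(o['clock'],'tcp',o['tcp_pos'].round(4),'F',f.round(2),'Fstand',np.round([c*f[0]+s*f[1],-s*f[0]+c*f[1]],2),'T',o['ft_torque'].round(3),'yaw',np.degrees(np.arctan2(M[1,1],M[0,1])).round(2),'tilt',np.degrees([M[0,0],M[1,0]]).round(2),o['finger_gap'])
E
python3 o.py
```

```text
9.4 tcp [0.5374 0.0475 0.0854] F [ 1.31 -1.05 -1.59] Fstand [ 1.35 -1.01] T [ 0.035 -0.014 -0.014] yaw -2.0 tilt [ 0.03 -0.  ] 0.010837001540346005
```

```bash
python3 plan.py .537 .0475 .083 -2.005
```

```text
[{"translation": [0.0004, 0.0, 0.0], "delta_rot": [-0.0, 0, 0]}, {"translation": [0.0008, 0.0, 0.0], "delta_rot": [-0.0, 0, 0]}, {"translation": [0.0012, 0.0, 0.0], "delta_rot": [-0.0, 0, 0]}, {"translation": [0.0016, 0.0, 0.0], "delta_rot": [-0.0, 0, 0]}, {"translation": [0.002, 0.0, 0.0], "delta_rot": [-0.0, 0, 0]}]
end [ 0.537   0.0475  0.083  -2.005 ]
```

Call:
drive_tool(moves=[{"translation": [0.001, 0, 0], "delta_rot": [0, 0, 0]}, {"translation": [0.002, 0, 0], "delta_rot": [0, 0, 0]}, {"translation": [0.002, 0, 0], "delta_rot": [0, 0, 0]}, {"translation": [0.002, 0, 0], "delta_rot": [0, 0, 0]}, {"translation": [0.002, 0, 0], "delta_rot": [0, 0, 0]}])

```text
clock: 9.9
tcp_pos: [0.5375, 0.0475, 0.0836]
tcp_rot: [89.6, 90.0, -2.4]
contact_force: [-0.7, 0.2, 0.1]
finger_gap: 0.011
```

```bash
python3 o.py
```

```text
9.9 tcp [0.5375 0.0475 0.0836] F [-0.67  0.19  0.14] Fstand [-0.68  0.17] T [-0.015 -0.006  0.021] yaw -2.0 tilt [ 0.04 -0.  ] 0.01096924735540363
```

Call:
drive_tool(moves=[{"translation": [0, 0.0006, 0], "delta_rot": [0, 0, 0]}, {"translation": [0, 0.0012, 0], "delta_rot": [0, 0, 0]}, {"translation": [0, 0.0018, 0], "delta_rot": [0, 0, 0]}, {"translation": [0, 0.0024, 0], "delta_rot": [0, 0, 0]}, {"translation": [0, 0.003, 0], "delta_rot": [0, 0, 0]}])

```text
clock: 10.4
tcp_pos: [0.5395, 0.0474, 0.083]
tcp_rot: [-90.7, 89.9, 177.3]
contact_force: [-2.6, -0.3, 0.5]
finger_gap: 0.0113
```

Call:
drive_tool(moves=[{"translation": [0, 0.0006, 0], "delta_rot": [0, 0, 0]}, {"translation": [0, 0.0012, 0], "delta_rot": [0, 0, 0]}, {"translation": [0, 0.0018, 0], "delta_rot": [0, 0, 0]}, {"translation": [0, 0.002, 0], "delta_rot": [0, 0, 0]}, {"translation": [0, 0.002, 0], "delta_rot": [0, 0, 0]}])

```text
clock: 10.9
tcp_pos: [0.5422, 0.0473, 0.0833]
tcp_rot: [-126.1, 90.0, 141.9]
contact_force: [-2.2, 0.3, 1.3]
finger_gap: 0.0114
```

```bash
python3 o.py
```

```text
10.9 tcp [0.5422 0.0473 0.0833] F [-2.19  0.3   1.32] Fstand [-2.2   0.22] T [ 0.033  0.532 -0.007] yaw -2.01 tilt [-0.  0.] 0.011393804958421233
```

Call:
drive_tool(moves=[{"translation": [-0.0012, 0, 0], "delta_rot": [0, 0, 0]}, {"translation": [-0.0012, 0.0008, 0], "delta_rot": [0, 0, 0]}, {"translation": [-0.0012, 0.0015, 0], "delta_rot": [0, 0, 0]}, {"translation": [-0.0012, 0.002, 0], "delta_rot": [0, 0, 0]}, {"translation": [-0.0012, 0.002, 0], "delta_rot": [0, 0, 0]}])

```text
clock: 11.4
tcp_pos: [0.5444, 0.0473, 0.0845]
tcp_rot: [95.5, 90.0, 3.5]
contact_force: [-1.6, -0.1, -1.7]
finger_gap: 0.011
```

```bash
python3 o.py
```

```text
11.4 tcp [0.5444 0.0473 0.0845] F [-1.6  -0.1  -1.66] Fstand [-1.6  -0.16] T [ 0.048  0.198 -0.002] yaw -2.0 tilt [0.02 0.  ] 0.011012167586092211
```

Call:
drive_tool(moves=[{"translation": [0, 0.0005, 0], "delta_rot": [0, 0, 0]}, {"translation": [0, 0.001, 0], "delta_rot": [0, 0, 0]}, {"translation": [0, 0.0015, 0], "delta_rot": [0, 0, 0]}, {"translation": [0, 0.002, 0], "delta_rot": [0, 0, 0]}, {"translation": [0, 0.002, 0], "delta_rot": [0, 0, 0]}])

```text
clock: 11.9
tcp_pos: [0.546, 0.0472, 0.0844]
tcp_rot: [-91.6, 90.0, 176.4]
contact_force: [-2.2, 1.6, -1.1]
finger_gap: 0.0109
```

```bash
python3 o.py
```

```text
11.9 tcp [0.546  0.0472 0.0844] F [-2.17  1.56 -1.14] Fstand [-2.22  1.48] T [ 0.022  0.418 -0.01 ] yaw -2.01 tilt [-0.03  0.  ] 0.010916586213711962
```

Call:
drive_tool(moves=[{"translation": [0, 0.0005, 0], "delta_rot": [0, 0, 0]}, {"translation": [0, 0.001, 0], "delta_rot": [0, 0, 0]}, {"translation": [0, 0.0015, 0], "delta_rot": [0, 0, 0]}, {"translation": [0, 0.002, 0], "delta_rot": [0, 0, 0]}, {"translation": [0, 0.002, 0], "delta_rot": [0, 0, 0]}])

```text
clock: 12.4
tcp_pos: [0.5476, 0.0472, 0.0842]
tcp_rot: [-92.2, 89.9, 175.8]
contact_force: [-3.9, 0.5, -0.5]
finger_gap: 0.0111
```

```bash
python3 o.py
```

```text
12.4 tcp [0.5476 0.0472 0.0842] F [-3.9   0.51 -0.5 ] Fstand [-3.92  0.37] T [-0.003  0.82  -0.037] yaw -2.0 tilt [-0.08  0.01] 0.011056089722349772
```

Call:
drive_tool(moves=[{"translation": [0, -0.001, 0], "delta_rot": [0, 0, 0]}, {"translation": [0, -0.001, -0.0008], "delta_rot": [0, 0, 0]}, {"translation": [0, -0.001, -0.0016], "delta_rot": [0, 0, 0]}, {"translation": [0, -0.001, -0.0024], "delta_rot": [0, 0, 0]}, {"translation": [0, -0.001, -0.003], "delta_rot": [0, 0, 0]}])

```text
clock: 12.9
tcp_pos: [0.5474, 0.0497, 0.0845]
tcp_rot: [5.5, 89.9, -86.5]
contact_force: [-2.6, -3.2, -0.3]
finger_gap: 0.0114
```

Call:
drive_tool(moves=[{"translation": [0, 0, -0.0006], "delta_rot": [0, 0, 0]}, {"translation": [0, 0, -0.0012], "delta_rot": [0, 0, 0]}, {"translation": [0, 0, -0.0018], "delta_rot": [0, 0, 0]}, {"translation": [0, 0, -0.002], "delta_rot": [0, 0, 0]}, {"translation": [0, 0, -0.002], "delta_rot": [0, 0, 0]}])

```text
clock: 13.4
tcp_pos: [0.5474, 0.052, 0.0845]
tcp_rot: [6.9, 90.0, -85.1]
contact_force: [-3.5, -3.0, -0.8]
finger_gap: 0.011
```

```bash
python3 o.py
```

```text
13.4 tcp [0.5474 0.052  0.0845] F [-3.53 -2.95 -0.82] Fstand [-3.42 -3.07] T [-0.743  0.747 -0.02 ] yaw -2.01 tilt [ 0.   -0.01] 0.010957906429643708
```

Call:
drive_tool(moves=[{"translation": [0, -0.0005, -0.0006], "delta_rot": [0, 0, 0]}, {"translation": [0, -0.0005, -0.0012], "delta_rot": [0, 0, 0]}, {"translation": [0, -0.0005, -0.0018], "delta_rot": [0, 0, 0]}, {"translation": [0, -0.0005, -0.002], "delta_rot": [0, 0, 0]}, {"translation": [0, -0.0005, -0.002], "delta_rot": [0, 0, 0]}])

```text
clock: 13.9
tcp_pos: [0.5469, 0.0547, 0.0843]
tcp_rot: [174.5, 89.9, 82.5]
contact_force: [-3.2, -1.1, -2.0]
finger_gap: 0.0112
```

```bash
python3 o.py
```

```text
13.9 tcp [0.5469 0.0547 0.0843] F [-3.21 -1.1  -1.98] Fstand [-3.17 -1.21] T [-0.28   0.512 -0.012] yaw -2.01 tilt [0.01 0.05] 0.011188875518009414
```

Call:
drive_tool(moves=[{"translation": [0.0005, 0, 0], "delta_rot": [0, 0, 0]}, {"translation": [0.001, 0, 0], "delta_rot": [0, 0, 0]}, {"translation": [0.0015, 0, 0], "delta_rot": [0, 0, 0]}, {"translation": [0.002, 0, 0], "delta_rot": [0, 0, 0]}, {"translation": [0.002, 0, 0], "delta_rot": [0, 0, 0]}])

```text
clock: 14.4
tcp_pos: [0.547, 0.0543, 0.0825]
tcp_rot: [156.3, 90.0, 64.3]
contact_force: [-2.2, -0.2, -1.0]
finger_gap: 0.0112
```

```bash
python3 o.py
```

```text
14.4 tcp [0.547  0.0543 0.0825] F [-2.16 -0.2  -0.96] Fstand [-2.15 -0.27] T [-0.194  0.458 -0.085] yaw -2.01 tilt [0.01 0.02] 0.011152427196841282
```

Call:
drive_tool(moves=[{"translation": [0.0005, 0, 0], "delta_rot": [0, 0, 0]}, {"translation": [0.001, 0, 0], "delta_rot": [0, 0, 0]}, {"translation": [0.0015, 0, 0], "delta_rot": [0, 0, 0]}, {"translation": [0.002, 0, 0], "delta_rot": [0, 0, 0]}, {"translation": [0.002, 0, 0], "delta_rot": [0, 0, 0]}])

```text
clock: 14.9
tcp_pos: [0.547, 0.0542, 0.0804]
tcp_rot: [168.7, 90.0, 76.7]
contact_force: [-2.6, -0.7, -1.6]
finger_gap: 0.0112
```

```bash
python3 o.py; python3 -c "
from h import *
a=shot('scene','s5.png')
cv2.imwrite('pics/c5.png',cv2.resize(a[120:270,220:360],None,fx=5,fy=4)[:,:,::-1])"
```

```text
14.9 tcp [0.547  0.0542 0.0804] F [-2.62 -0.65 -1.59] Fstand [-2.59 -0.75] T [-0.082  0.404  0.028] yaw -2.0 tilt [0.   0.01] 0.011157857253013529
```

View pics/c5.png

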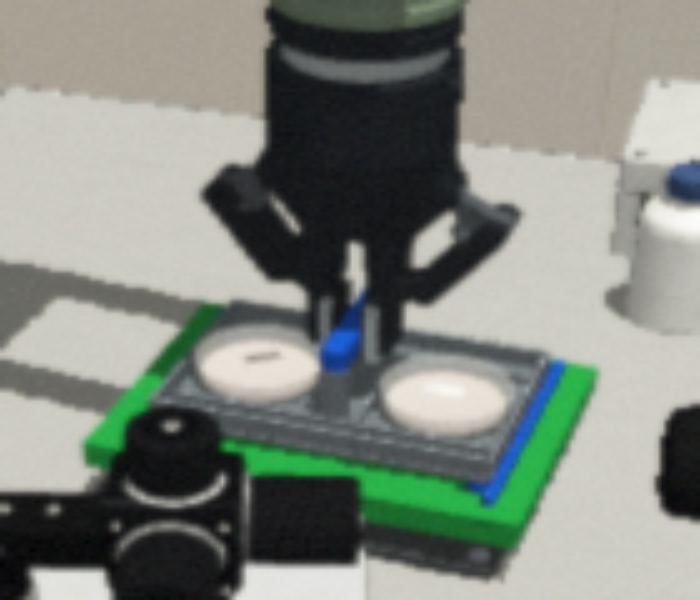

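Call:
drive_tool(moves=[{"translation": [0, -0.0007, 0], "delta_rot": [0, 0, 0]}, {"translation": [0, -0.0015, 0], "delta_rot": [0, 0, 0]}, {"translation": [0.0008, -0.0015, 0.0003], "delta_rot": [0, 0, 0]}, {"translation": [0.0016, -0.0015, 0.0003], "delta_rot": [0, 0, 0]}, {"translation": [0.002, -0.0015, 0.0003], "delta_rot": [0, 0, 0]}])

```text
clock: 15.45
tcp_pos: [0.5456, 0.0539, 0.0784]
tcp_rot: [104.0, 90.0, 12.0]
contact_force: [-1.4, 0.6, -1.7]
finger_gap: 0.0108
```

Call:
drive_tool(moves=[{"translation": [0.0005, 0, 0], "delta_rot": [0, 0, 0]}, {"translation": [0.001, 0, 0], "delta_rot": [0, 0, 0]}, {"translation": [0.0015, 0, 0], "delta_rot": [0, 0, 0]}, {"translation": [0.002, 0, 0], "delta_rot": [0, 0, 0]}, {"translation": [0.002, 0, 0], "delta_rot": [0, 0, 0]}])

```text
clock: 15.95
tcp_pos: [0.5456, 0.0539, 0.0765]
tcp_rot: [87.3, 90.0, -4.7]
contact_force: [-0.9, 0.1, -2.5]
finger_gap: 0.0111
```

```bash
python3 o.py
```

```text
15.95 tcp [0.5456 0.0539 0.0765] F [-0.89  0.14 -2.52] Fstand [-0.9  0.1] T [0.018 0.096 0.057] yaw -2.0 tilt [ 0.02 -0.  ] 0.011148184316247594
```

Going in freely. Now seat it: 2 mm steps.

Call:
drive_tool(moves=[{"translation": [0.0005, 0, 0], "delta_rot": [0, 0, 0]}, {"translation": [0.001, -0.0003, 0], "delta_rot": [0, 0, 0]}, {"translation": [0.0015, -0.0003, 0], "delta_rot": [0, 0, 0]}, {"translation": [0.002, -0.0003, 0], "delta_rot": [0, 0, 0]}, {"translation": [0.002, -0.0003, 0], "delta_rot": [0, 0, 0]}])

```text
clock: 16.45
tcp_pos: [0.5454, 0.0539, 0.0747]
tcp_rot: [88.4, 90.0, -3.6]
contact_force: [-0.4, -0.0, -0.1]
finger_gap: 0.011
```

Call:
drive_tool(moves=[{"translation": [0.0005, 0, 0], "delta_rot": [0, 0, 0]}, {"translation": [0.001, 0, 0], "delta_rot": [0, 0, 0]}, {"translation": [0.0015, 0, 0], "delta_rot": [0, 0, 0]}, {"translation": [0.0015, 0, 0], "delta_rot": [0, 0, 0]}, {"translation": [0.0015, 0, 0], "delta_rot": [0, 0, 0]}])

```text
clock: 16.95
tcp_pos: [0.5454, 0.0539, 0.0732]
tcp_rot: [88.8, 90.0, -3.2]
contact_force: [-0.2, 0.1, 1.5]
finger_gap: 0.0113
```

```bash
python3 o.py;  python3 -c "
from h import *
a=shot('scene','s6.png')
cv2.imwrite('pics/c6.png',cv2.resize(a[120:270,220:360],None,fx=5,fy=4)[:,:,::-1])"
```

```text
16.95 tcp [0.5454 0.0539 0.0732] F [-0.17  0.07  1.49] Fstand [-0.18  0.07] T [-0.007  0.113 -0.036] yaw -2.0 tilt [ 0.04 -0.  ] 0.011273383237487295
```

View pics/c6.png

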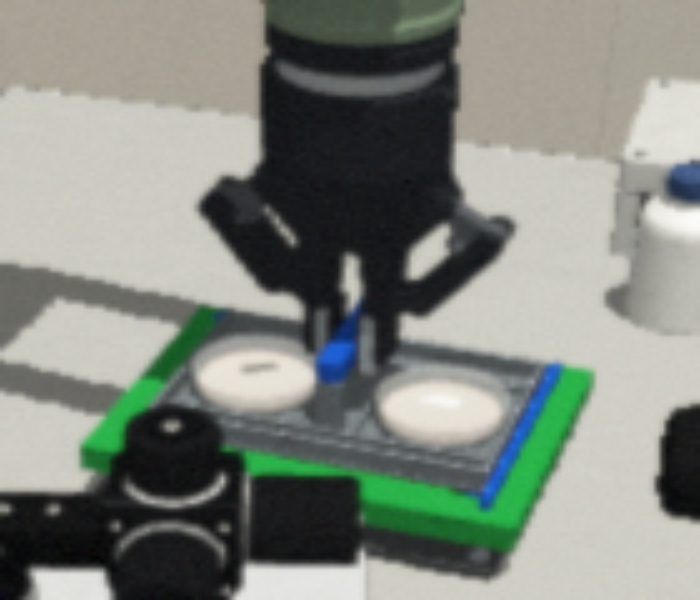

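Call:
drive_tool(moves=[{"translation": [-0.0005, 0, 0], "delta_rot": [0, 0, 0]}, {"translation": [-0.001, 0, 0], "delta_rot": [0, 0, 0]}, {"translation": [-0.001, 0, 0], "delta_rot": [0, 0, 0]}, {"translation": [-0.001, 0, 0], "delta_rot": [0, 0, 0]}, {"translation": [-0.001, 0, 0], "delta_rot": [0, 0, 0]}])

```text
clock: 17.5
tcp_pos: [0.5452, 0.0539, 0.074]
tcp_rot: [114.8, 90.0, 22.8]
contact_force: [-0.4, 0.0, 1.3]
finger_gap: 0.0111
```

Call:
drive_tool(moves=[{"translation": [0, 0, 0], "delta_rot": [0, 0, 0]}, {"translation": [0, 0, 0], "delta_rot": [0, 0, 0]}, {"translation": [0, 0, 0], "delta_rot": [0, 0, 0]}, {"translation": [0, 0, 0], "delta_rot": [0, 0, 0]}, {"translation": [0, 0, 0], "delta_rot": [0, 0, 0]}], claw=0.6)

```text
clock: 18.0
tcp_pos: [0.5451, 0.0539, 0.0739]
tcp_rot: [-107.4, 90.0, 160.6]
contact_force: [-0.4, 0.5, 0.7]
finger_gap: 0.0514
```

```bash
python3 o.py;  python3 -c "
from h import *
a=shot('scene','s7.png')
cv2.imwrite('pics/c7.png',cv2.resize(a[120:270,220:360],None,fx=5,fy=4)[:,:,::-1])"
```

```text
18.0 tcp [0.5451 0.0539 0.0739] F [-0.4   0.54  0.68] Fstand [-0.42  0.53] T [-0.008  0.01  -0.039] yaw -2.0 tilt [-0.01  0.  ] 0.05138096837206322
```

View pics/c7.png

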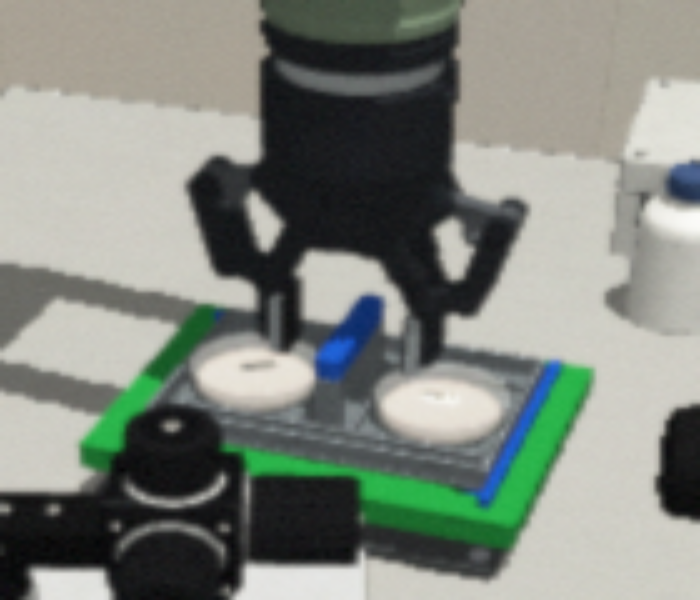

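Call:
drive_tool(moves=[{"translation": [-0.01, 0, 0], "delta_rot": [0, 0, 0]}, {"translation": [-0.03, 0, 0], "delta_rot": [0, 0, 0]}, {"translation": [-0.06, 0, 0], "delta_rot": [0, 0, 0]}, {"translation": [-0.095, 0, 0], "delta_rot": [0, 0, 0]}, {"translation": [-0.13, 0, 0], "delta_rot": [0, 0, 0]}])

```text
clock: 18.55
tcp_pos: [0.5449, 0.0539, 0.2058]
tcp_rot: [62.2, 90.0, -29.8]
contact_force: [1.2, -0.1, 0.1]
finger_gap: 0.0514
```

Call:
drive_tool(moves=[{"translation": [-0.01, -0.03, 0], "delta_rot": [0, 0, 0]}, {"translation": [-0.02, -0.065, 0], "delta_rot": [0, 0, 0]}, {"translation": [-0.03, -0.1, 0], "delta_rot": [0, 0, 0]}, {"translation": [-0.03, -0.13, 0], "delta_rot": [0, 0, 0]}, {"translation": [-0.03, -0.15, 0], "delta_rot": [0, 0, 0]}])

```text
clock: 19.05
tcp_pos: [0.3936, 0.0593, 0.235]
tcp_rot: [88.4, 89.9, -3.6]
contact_force: [-0.4, -0.2, -0.5]
finger_gap: 0.0513
```

```bash
python3 -c "
from h import *
a=shot('scene','s8.png');b=shot('top','t8.png')
cv2.imwrite('pics/c8.png',cv2.resize(a[150:270,220:360],None,fx=5,fy=5)[:,:,::-1])
cv2.imwrite('pics/d8.png',cv2.resize(b[160:270,235:325],None,fx=6,fy=5)[:,:,::-1])
for n in ('scene','top'):
  for l in ('tray_grip','dish_tray','media_mid','objective_mid'):print(n,l,[(d['p'],c2w(n,d['xyz']).round(4)) for d in tip_of(n,l)[:1]])
print(observe()['clock'])
"
```

```text
scene tray_grip [(0.9, array([0.5462, 0.0562, 0.0907]))]
scene dish_tray [(0.94, array([0.5465, 0.0545, 0.0337]))]
scene media_mid []
scene objective_mid [(0.6, array([ 0.4943, -0.236 ,  0.0242]))]
top tray_grip [(0.72, array([0.5462, 0.0603, 0.0909]))]
top dish_tray [(0.55, array([0.5454, 0.0513, 0.0357]))]
top media_mid [(0.58, array([0.6656, 0.2492, 0.0527]))]
top objective_mid [(0.59, array([ 0.4901, -0.238 ,  0.0284]))]
19.55
```

View pics/c8.png

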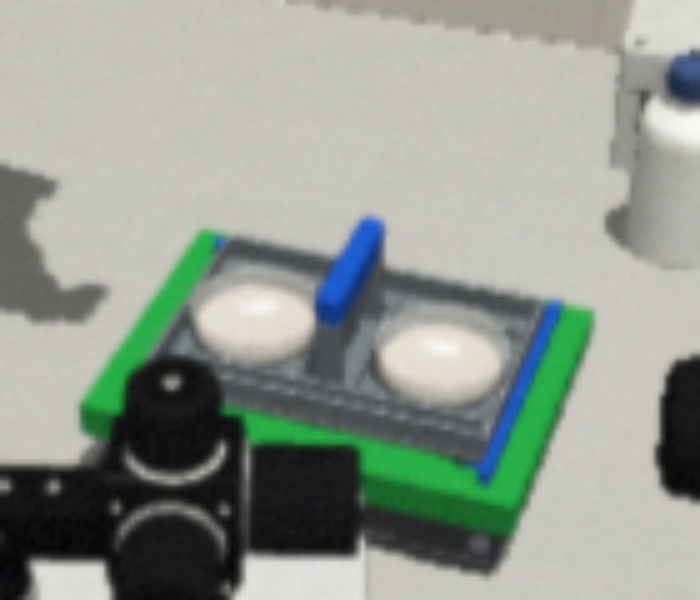

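View pics/d8.png

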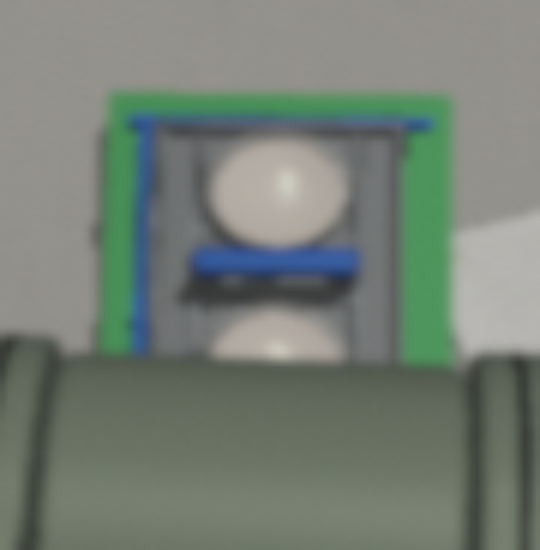

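```bash
python3 -c "
from rig import *
print(sign_off())"
```

```text
the job is handed in; nothing more can be done
None
```

The dish tray is stacked on the green bottom tray with both dishes in it. I handed the job in at about 19.6 s of the 54 s.

**What I did:** I gripped the tray by its blue bar at 40 N and set it lightly on the bottom tray's flat top. I slid it against the far fence and then towards the left fence. I saw no clear force rise from the left fence. Instead the sideways drag fell and the tray's weight came back onto the arm, so I took the lugs to be over their sockets. I then eased off sideways and lowered the tray, holding on until it was fully down before letting go.

**Last checks:**
- **Seating:** the lugs went in with no build-up of force. The underside then met the bottom tray at about the expected home height, with the force rising like the isolators' 1.2 N/mm. I pressed about 1.5 N beyond the tray's own weight, roughly 4 mm of the 13 mm limit.
- **Final height:** both cameras put the bar at z ≈ 0.091 m. Home under load should be about 0.0895 m, and lugs still on the flat top about 0.0985 m.
- **Pictures:** they show the tray flat inside both fences, the dishes in place and the gripper clear.
- **Bottle and objective case:** the objective case is where it was in both views. The bottle is unmoved in the top view. The scene-camera network did not report it in the last picture, though it stands in the same place there.
- **Disagreement:** the two cameras differed by about 4 mm on where the bar lies in y (0.056 m against 0.060 m). I relied on the force readings for the fit.

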